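# Load and stamp a name-plate blank in the swing-bed embossing press

### The arm

A 7-joint arm with a two-finger parallel gripper is mounted at the origin on the work surface. World frame = base frame: x ahead of the robot, y to its left, z up, the work surface at z = 0. Lengths are in m, angles in rad, forces in N, time in s.
With the tool pointing down it reaches from about 0.425 to 0.875 m from the base axis. Payload 4.7 kg.
Tool frame: the origin (TCP) lies between the finger pads; the fingertips stand 14 mm ahead of it and the grasp point (between the pads) lies 5 mm behind it (arm.finger_overhang is the distance from the TCP to the fingertips, in m); z points along the fingers, y is the line along which they close (so a half turn about z gives the same grasp; the last joint's range is limited). The gripper opens to 87 mm and grips with 3 to 60 N. Pads are 19 mm wide; open, the fingers measure 117 mm over their backs; the gripper's body (75 mm by 190 mm) begins 51 mm behind the grasp point.
Start: joints at [-1.096, 0.321, -0.07, 1.45, 0.023, 1.371, -0.057], TCP at [0.289, 0.582, 0.237] pointing down, gripper open.
Joint ranges: [-2.86, 2.86], [-0.3, 2.09], [-1.38, 1.24], [0.06, 2.45], [-1.56, 4.7], [0.09, 2.05], [-2.69, 2.69]. Speed limits (rad/s): [2.57, 2.57, 3.14, 3.14, 3.14, 3.14, 3.14].

### API

Orientations are given as a unit quaternion [w, x, y, z].
In Python, from bench import arm, optics, job gives the robot as it stands. The module is installed in compiled form; this text tells all that it offers.
- The arm moves only by the shell command python3 -m inch 'ROWS' [OPENING] [FORCE]. ROWS is JSON, a list of rows, each a list of 4 numbers: the shift along the tool's x, y, z in m, then the turn about the tool's z in rad. A call has 1 to 5 rows; each row is the pose to reach, as a shift and turn from the pose commanded when the call began, along the tool's axes at that moment; what a row does not reach only later rows make up. A row lasts 1/8 s, in which the tool goes at most 62.5 mm and 10.7 degrees, less where a joint would pass 70% of its speed; a pose out of reach is approached as far as the arm can. A call with a gripper value outside its range is refused whole. OPENING is the closure, from 0 (fully open) to 1 (shut), set as the call begins (- or left out, the last holds). The fingers move at their own pace and stop on an object; FORCE is the grip in N (left out, the last holds). Time passes only in rows, so rows that repeat a pose let the fingers close. It gives the time, the measured TCP pose, the force, the opening and the grip force at its end, in the units of the state.
- arm.get_obs(): the state, without advancing time (a new reading comes with each control period).
- optics.snapshot(name): name is "scene" or "top" or "wrist"; returns the picture (400x640x3 uint8, red, green, blue); there is no depth.
- optics.calibration(name): a dict with "fx", "fy", "cx", "cy" (pixels), "dist" ([k1, k2, p1, p2, k3] as OpenCV has them; the pictures are not rectified), "pose" (4x4, takes a point from camera to world coordinates); the wrist camera has in their place "tool_from_camera" (4x4, takes a point from camera to tool coordinates, whose origin is the TCP and whose axes are the flange's). Camera axes: x right, y down, z forward; pixel columns grow to the right and rows downward; lengths in m; the calibration is good to about 2 mm. A picture is of the moment at which its call begins: read the wrist's pose just before it. calibration takes no time and is no camera call.
- job.finish_job(): hands the job in; it is judged then, once.
The state is a dict: "time_s": time; "qpos": joint angles; "joint_vel": joint speeds; "effort": joint torques, N m; "ee_pos": TCP position; "orientation": TCP orientation; "ft_force": force on the tool from outside, world axes, zero at the start; "ft_torque": the same for the moment, N m; "opening": opening from 0.0 (shut) to 1.0 (fully open); "grasp_force": force on a finger pad.
Only numpy, scipy, OpenCV 4.12 (cv2) and the standard library are available. Lean on these libraries where they do the work, as an engineer would, in place of code of your own. Each camera call takes 0.05 s, during which the arm holds its last target. There are 200 camera calls.

### The job

Pull the press's sprung index knob, swing the bed out from under the head and let the pin drop into the other slot, the loading one; then lay the long wooden blank flat in the bed's nest. Pull the knob again, swing the bed back until the pin drops into the slot under the head, push the press handle down so that the ram bears firmly on the blank, and let the handle come back up. Leave the loaded bed pinned there, and do not disturb the short blank or the other things on the table.

Things in the scene. Friction and masses are not known exactly. Their poses are not given: they have to be found in the camera images.
- press: Grey cast bench embossing press, fixed; its place and turn vary. Origin on the bed's vertical pivot axis at table height, z up; -x points along the bed when that is under the head, +y is the handle's side. A column behind the pivot (x 62 to 138 mm) carries the head. An arched steel rim (radius 202 mm from the pivot, top 67 mm high) has two 13 mm slots, one under the head, the other for loading.
- head_front (a point): Middle of the lower front edge of the press head, 166 mm above the table. The head is a grey beam 70 mm wide and 68 mm high that runs from here back over nest and pivot to the column; axes as the press's. With the bed under it, the knob is only 25 mm farther out and 46 mm lower, so a vertical gripper would strike the head: come in along the leaning pin.
- loading_slot (a point): Middle of the mouth of the loading slot in the press's rim, 202 mm from the pivot, 63 mm above the table; 1.2 rad (69 deg) counter-clockwise from above from the slot under the head, towards the press's -y side.
- bed (a joint): Angle (rad) of the swinging bed about the vertical pivot through the press origin, counter-clockwise from above: 0 = slot under the head (start), 1.2 = loading slot, where the nest is clear of the head. Turns easily (0.05 N m friction) from -0.08 to 1.28 while the pin is out; locked, with 0.01 rad of play, while the pin is in a slot.
- pin (a joint): How far (m) the sprung index pin is pulled out along its axis: 0 = fully in a slot, over 0.013 = clear and the bed can swing, stop at 0.022. The spring pushes it in with 6 N, rising by 0.2 N per mm. Let go between slots it rests on the rim at about 0.012; let go within 4 mm (0.02 rad) of a slot's middle it snaps in.
- knob (a point): Middle of the index pin's black ribbed knob, a cylinder 26 mm in diameter, 44 mm long, at the bed's outer end; moves with pin and bed. With the pin in: 235 mm from the pivot axis, 120 mm above the table. Its z axis is the pin's axis in the pulling direction: up, leaning 30 deg outward from the pivot; y is level, along the swing. A steel collar begins 32 mm below the middle, along the axis.
- nest (a point): Middle of the nest's floor on the bed, 125 mm out from the pivot axis towards the knob, 88 mm above the table; turns with the bed. The nest is a shallow aluminium tray, inside 66 mm along its x (radial) by 150 mm along its y (across the bed), lips 6 mm high and 5 mm thick; z up.
- long_blank: The longer of two plain wooden blocks lying on the table at the robot's left: 140 x 56 x 24 mm (x, y, z), 0.12 kg. Origin at the centre of its underside. In the nest its long x axis lies along the nest's y (either way round).
- short_blank: The shorter wooden block, 90 x 56 x 24 mm, origin at the centre of its underside. Not wanted; it and the long one swap places.
- handle (a joint): Angle (rad) of the press handle: 0 = up (a spring holds it there), stop at 0.42. It drives the ram down by 70 mm per rad; the ram's foot (50 x 60 mm) meets the long blank in the nest under the head at about 0.29. Takes about 4 N at the grip to bring down, more to bear on the blank; 12 N there puts over 15 N on the blank.
- handle_grip (a point): Middle of the handle's black level grip bar above the head, 26 mm in diameter, 120 mm long along its y, 305 mm above the table when up, 256 mm when the ram meets the blank. At x -120, y 40 mm from the press origin; its steel lever runs at the head's +y side back to a pivot at press x 50, z 225 mm.
- ram: The steel ram under the head; origin at the middle of its flat foot, 132 mm above the table when up.
- ink_jar: White jar, 72 mm in diameter, 90 mm high; bystander. Origin under its centre.
- spray: White bottle, 66 mm in diameter, 190 mm high; bystander. Origin under its centre.
- tape: Roll of brown tape lying flat, 104 mm in diameter, 48 mm high; bystander. Origin under its centre.
- screwdriver: Screwdriver with a black handle, 200 mm long, lying along its x; bystander. Origin under its middle.
- cup: White cup, 80 mm in diameter, 95 mm high; bystander. Origin under its centre.
Not all that is in view belongs to the job. What is shaped like the long_blank but pink is not meant.

How it is judged:
On the way, in this order (a step that is already met when the one before it is completed fails the run):
1. the bed is swung out and the pin is in the loading slot (value of joint bed between 1.14 and 1.26 rad and value of joint pin below 0.004 m), for 0.2 s.
2. the long blank lies flat in the nest, let go, with the bed still pinned at the loading slot (all of step 1 and x of long_blank in the frame of nest between -0.008 and 0.008 m and y of long_blank in the frame of nest between -0.008 and 0.008 m and z of long_blank in the frame of nest between -0.004 and 0.004 m and angle between long_blank's own z axis and vertical below 0.06 rad and contact force between the fingers and long_blank below 0.1 N), for 0.2 s.
3. the bed, with the blank in its nest, is back and the pin is in the slot under the head (value of joint bed between -0.06 and 0.06 rad and value of joint pin below 0.004 m and x of long_blank in the frame of nest between -0.008 and 0.008 m and y of long_blank in the frame of nest between -0.008 and 0.008 m and z of long_blank in the frame of nest between -0.004 and 0.004 m and angle between long_blank's own z axis and vertical below 0.06 rad), for 0.2 s.
4. the ram bears on the blank (all of step 3 and contact force between ram and long_blank above 6 N), for 0.1 s.
At the end, for the whole second after the job is handed in: The bed is under the head (within 0.06 rad) with the pin fully in its slot (within 4 mm), the long blank lies flat in the nest (centre within 8 mm of the nest's middle, resting on its floor), the handle is back up (within 0.05 rad) and all is at rest (all of step 3 and value of joint handle below 0.05 rad and linear speed of long_blank below 0.02 m/s); the robot touches nothing.
It fails at once if the short blank or another bystander is moved by more than 30 mm (distance of any of short_blank, ink_jar, spray, tape, screwdriver, cup from where it was at the start of the episode above 0.03 m).
It also fails if it takes over 72 s, if anything falls off the work surface, if the arm or the gripper's body presses on something with over 40 N, if the wrist force passes 120 N, or if a joint passes its speed limit or range.

## Working session

There is one attempt and no reset: what is moved stays moved. The work goes in short steps, Python scripts to look and compute and a shell command to move; the robot and the scene stay as the last step left them, time stands still between calls to the robot, and variables do not carry over. Pictures are saved under pics/ and viewed, at most 10 in all, crops included, and the job is handed in when it is done.

```bash
mkdir -p pics; python3 - <<'E'
from bench import arm,optics,job
import cv2,numpy as np
o=arm.get_obs();print(o)
np.set_printoptions(precision=4,suppress=True)
for n in("scene","top"):
    c=optics.calibration(n);print(n,c)
    cv2.imwrite(f"pics/{n}.png",optics.snapshot(n)[:,:,::-1])
print(optics.calibration("wrist"))
E
```

```text
{'time_s': 0.0, 'qpos': array([-1.09591647,  0.32183172, -0.07008684,  1.45166454,  0.02263567,
        1.37080855, -0.05687885]), 'joint_vel': array([ 0.00029199,  0.00157765,  0.00179754,  0.00070343, -0.00096127,
       -0.00191015,  0.00062263]), 'effort': array([-1.33203953e-04, -4.91287780e+01, -4.03677206e-01, -3.12541258e+01,
       -6.38577249e-02,  4.34627803e-02,  1.73637741e-04]), 'ee_pos': array([0.28883982, 0.58171037, 0.23546111]), 'orientation': array([-1.54678950e-04,  2.28327551e-01,  9.73583896e-01, -9.50093051e-04]), 'ft_force': array([-0.53782412, -0.16144254,  0.08914949]), 'ft_torque': array([-0.03437298, -0.01742568, -0.0036085 ]), 'grasp_force': 0.0, 'opening': 0.9998718416557847}
scene {'fx': 415.98751798734855, 'fy': 415.98751798734855, 'cx': 328.19304072182075, 'cy': 200.5808004759304, 'dist': array([-0.0922,  0.    ,  0.    ,  0.    ,  0.    ]), 'pose': array([[ 0.1225,  0.7134, -0.69  ,  1.428 ],
       [ 0.9923, -0.0754,  0.0983, -0.0893],
       [ 0.0181, -0.6967, -0.7171,  1.216 ],
       [ 0.    ,  0.    ,  0.    ,  1.    ]])}
top {'fx': 486.09920400500647, 'fy': 486.09920400500647, 'cx': 318.72908488358183, 'cy': 201.16875422836392, 'dist': array([-0.0724,  0.    ,  0.    ,  0.    ,  0.    ]), 'pose': array([[-0.0148, -0.9905,  0.1367,  0.2545],
       [-0.9999,  0.0135, -0.0105,  0.0505],
       [ 0.0085, -0.1369, -0.9906,  1.487 ],
       [ 0.    ,  0.    ,  0.    ,  1.    ]])}
{'fx': 286.91514691207215, 'fy': 286.91514691207215, 'cx': 315.99161843108067, 'cy': 201.85473003981932, 'dist': array([0.0047, 0.    , 0.    , 0.    , 0.    ]), 'tool_from_camera': array([[ 0.0017, -0.9687, -0.2484,  0.0681],
       [ 1.    ,  0.0018, -0.0002,  0.    ],
       [ 0.0007, -0.2484,  0.9687, -0.1486],
       [ 0.    ,  0.    ,  0.    ,  1.    ]])}
```

View pics/scene.png

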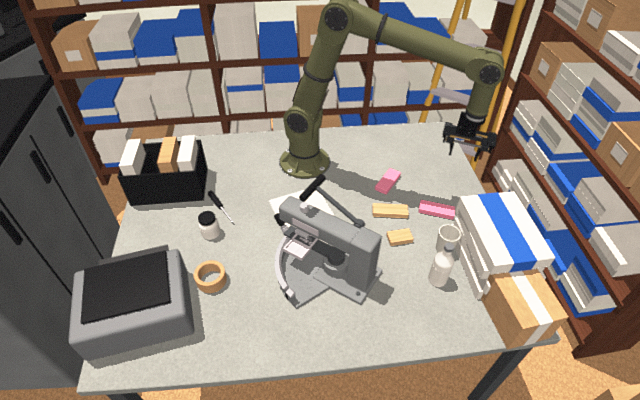

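View pics/top.png

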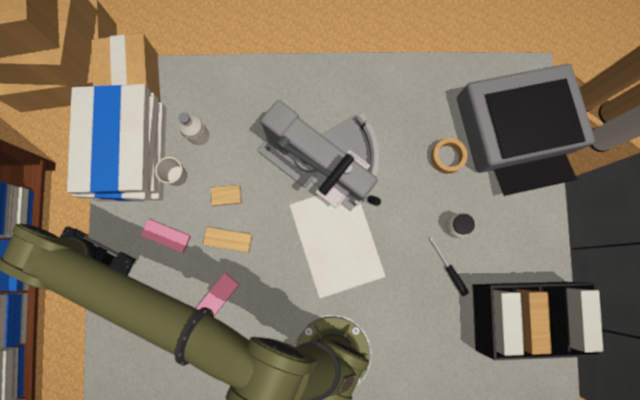

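The press, with its black knob, is at top (374,200) and scene (280,220). The grip bar is at top (337,174) and scene (313,187). The long blank is at top (228,239) and the short one at top (225,195). Next I'll enlarge the press and measure the blanks.

```bash
cat > h.py <<'E'
from bench import arm,optics
import cv2,numpy as np
from scipy.spatial.transform import Rotation as Ro
np.set_printoptions(precision=4,suppress=True)
def K(c): return np.array([[c["fx"],0,c["cx"]],[0,c["fy"],c["cy"]],[0,0,1]])
def R(o): q=o["orientation"]; return Ro.from_quat([q[1],q[2],q[3],q[0]]).as_matrix()
def pose(n,o=None):
    c=optics.calibration(n)
    if n!="wrist": return c,c["pose"]
    T=np.eye(4); T[:3,:3]=R(o); T[:3,3]=o["ee_pos"]; return c,T@c["tool_from_camera"]
def rays(n,px,o=None):
    c,T=pose(n,o)
    p=cv2.undistortPoints(np.array(px,float).reshape(-1,1,2),K(c),np.array(c["dist"])).reshape(-1,2)
    d=np.c_[p,np.ones(len(p))]@T[:3,:3].T
    return T[:3,3],d/np.linalg.norm(d,axis=1)[:,None]
def plane(n,px,z,o=None):
    a,d=rays(n,px,o); return a+d*((z-a[2])/d[:,2])[:,None]
def tri(l):  # list of (origin,dir) -> point, miss
    P=[np.eye(3)-np.outer(d,d) for _,d in l]
    x=np.linalg.solve(sum(P),sum(p@a for p,(a,_) in zip(P,l)))
    return x,[np.linalg.norm(p@(x-a)) for p,(a,_) in zip(P,l)]
def proj(n,X,o=None):
    c,T=pose(n,o); M=np.linalg.inv(T)
    return cv2.projectPoints(np.array(X,float).reshape(-1,1,3),cv2.Rodrigues(M[:3,:3])[0],M[:3,3],K(c),np.array(c["dist"]))[0].reshape(-1,2)
def to_tool(dw,o=None): return R(o or arm.get_obs()).T@np.array(dw)
E
python3 - <<'E'
from h import *
s=cv2.imread("pics/scene.png");t=cv2.imread("pics/top.png")
cv2.imwrite("pics/c1.png",np.hstack([cv2.resize(s[170:310,255:395],(400,400),interpolation=3),cv2.resize(t[90:230,250:390],(400,400),interpolation=3)]))
hsv=cv2.cvtColor(t,cv2.COLOR_BGR2HSV)
m=cv2.inRange(hsv,(8,70,120),(28,255,255)); m[:,:190]=0;m[:,270:]=0;m[:170]=0;m[270:]=0
for c in cv2.findContours(m,0,2)[0]:
    if cv2.contourArea(c)<100: continue
    r=cv2.minAreaRect(c); b=plane("top",cv2.boxPoints(r),.024)
    e=b[1]-b[0],b[2]-b[1]; L=max(e,key=np.linalg.norm)
    print(r, b.mean(0),[np.linalg.norm(x) for x in e],np.arctan2(L[1],L[0]))
E
```

```text
((226.97299194335938, 239.16217041015625), (47.018104553222656, 19.070281982421875), 9.462323188781738) [0.3448 0.3131 0.024 ] [np.float64(0.05733123772247365), np.float64(0.14287371509902425)] -1.7476048753051971
((225.43853759765625, 194.8237762451172), (18.74090003967285, 30.238937377929688), 84.80557250976562) [0.4799 0.319  0.024 ] [np.float64(0.09253773413712757), np.float64(0.05788718231321319)] -1.4932178517707668
```

View pics/c1.png

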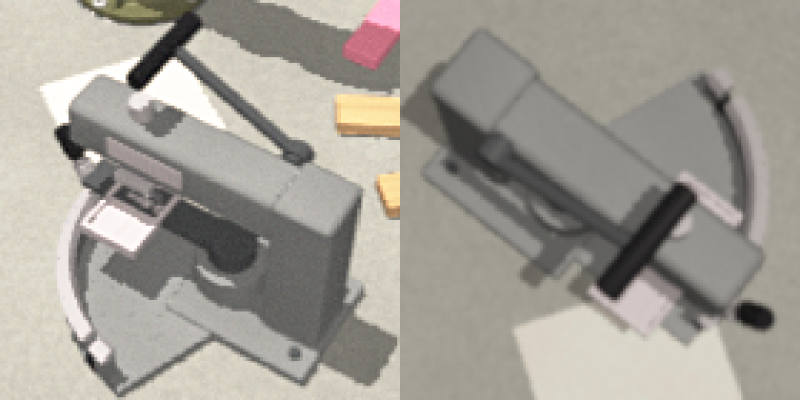

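```bash
python3 - <<'E'
from h import *
A=lambda n,p:(lambda r:(r[0],r[1][0]))(rays(n,[p]))
e1,m1=tri([A("scene",(304,197.3)),A("top",(349.8,156.5))])
e2,m2=tri([A("scene",(321.5,177.7)),A("top",(323.5,190.8))])
print("grip ends",e1,m1,e2,m2,np.linalg.norm(e1-e2))
v=(e2-e1)[:2]; v/=np.linalg.norm(v)
print("press yaw from grip",np.arctan2(-v[0],v[1]))
k=plane("top",[(374.3,200.3)],.125)[0];print("knob",k)
l=plane("top",[(362,121.5)],.063)[0];print("slot",l)
h=plane("top",[(376.7,180.3),(355,199.2)],.234);print("head",h,np.linalg.norm(h[0]-h[1]))
# fit x,y,yaw
from scipy.optimize import least_squares
c=lambda a:np.array([np.cos(a),np.sin(a)])
obs=[((e1+e2)[:2]/2,(-.120,.040)),(k[:2],(-.237,0)),(l[:2],tuple(.202*c(np.pi+1.2))),(h.mean(0)[:2],(-.210,0))]
def f(p):
    r=np.array([[np.cos(p[2]),-np.sin(p[2])],[np.sin(p[2]),np.cos(p[2])]])
    return np.concatenate([p[:2]+r@np.array(b)-a for a,b in obs])
s=least_squares(f,[.6,0,.85]);print(s.x,s.fun)
p=s.x
for a in(0,1.2): print(a,p[:2]+.25*c(p[2]+np.pi+a), p[:2]+.125*c(p[2]+np.pi+a))
E
```

```text
grip ends [ 0.5292 -0.0389  0.3048] [np.float64(0.002212193092985404), np.float64(0.0022121930929853866)] [0.4438 0.0264 0.302 ] [np.float64(0.0006514752664307422), np.float64(0.0006514752664307381)] 0.10747425566874196
press yaw from grip 0.9176393762094192
knob [ 0.4429 -0.1215  0.125 ]
slot [ 0.6934 -0.0996  0.063 ]
head [[ 0.4807 -0.1157  0.234 ]
 [ 0.4314 -0.0574  0.234 ]] 0.07634168443307454
[0.5876 0.0712 0.9173] [-0.0036  0.0064  0.0006  0.0045 -0.0009 -0.0019  0.0039 -0.009 ]
0 [ 0.4356 -0.1273] [ 0.5116 -0.0281]
1.2 [ 0.7175 -0.1424] [ 0.6525 -0.0356]
```

```bash
cat > go.py <<'E'
# usage: go.py x y z yaw_deg(tool x heading) -> tool shift & turn from current pose
import sys
from h import *
o=arm.get_obs(); t=np.array([float(a) for a in sys.argv[1:4]]); r=R(o)
y=np.degrees(np.arctan2(r[1,0],r[0,0])); w=(float(sys.argv[4])-y+180)%360-180
print("now",o["ee_pos"],"yaw %.1f"%y,"t %.2f"%o["time_s"],"F",o["ft_force"],"q",o["qpos"])
print("shift",r.T@(t-o["ee_pos"]),"turn %.3f"%-np.radians(w))
E
python3 -m inch '[[-0.03,-0.01,-0.05,0.18],[-0.08,-0.05,-0.08,0.36],[-0.13,-0.08,-0.10,0.54],[-0.18,-0.11,-0.12,0.72],[-0.23,-0.14,-0.14,0.9]]' 0; python3 go.py 0.50 0.15 0.42 52.6
```

```text
time_s: 0.72
ee_pos: [0.4306, 0.3571, 0.3752]
orientation: [-0.0, 0.631, 0.775, -0.0]
ft_force: [0.7, -0.1, 0.6]
opening: 1.0
grasp_force: 0.0
now [0.4306 0.3571 0.3752] yaw 101.7 t 0.72 F [ 0.6685 -0.0534  0.5595] q [-0.893   0.0948  0.168   1.4491 -0.0159  1.5992 -0.522 ]
shift [-0.2168  0.0259 -0.0448] turn 0.857
```

```bash
python3 -m inch '[[-0.04,0.005,-0.01,0.17],[-0.09,0.01,-0.02,0.34],[-0.13,0.015,-0.03,0.51],[-0.17,0.02,-0.04,0.68],[-0.217,0.026,-0.045,0.857]]'; python3 go.py 0.42 -0.15 0.42 52.6
```

```text
time_s: 1.35
ee_pos: [0.5008, 0.1514, 0.42]
orientation: [-0.0, 0.896, 0.444, 0.0]
ft_force: [0.3, 0.0, -0.9]
opening: 0.998
grasp_force: 0.0
now [0.5008 0.1514 0.42  ] yaw 52.7 t 1.35 F [ 0.3364  0.0046 -0.8613] q [-0.7043  0.0162  0.3681  1.4436 -0.0062  1.6826 -0.9883]
shift [-0.2886  0.1185 -0.0002] turn 0.001
```

```bash
python3 -m inch '[[-0.057,0.024,0,0],[-0.115,0.047,0,0],[-0.172,0.071,0,0],[-0.23,0.095,0,0],[-0.288,0.119,0,0]]'; python3 -m inch '[[0,0,0,0],[0,0,0,0]]' >/dev/null; python3 - <<'E'
from h import *
import pickle
o=arm.get_obs();print(o["ee_pos"],o["qpos"])
im=optics.snapshot("wrist")[:,:,::-1].copy();cv2.imwrite("pics/w1.png",im);pickle.dump(o,open("w1.pkl","wb"))
E
```

```text
time_s: 1.98
ee_pos: [0.4211, -0.1508, 0.4195]
orientation: [-0.0, 0.895, 0.446, 0.0]
ft_force: [0.3, -0.0, 0.2]
opening: 1.003
grasp_force: 0.0
[ 0.4222 -0.1482  0.4196] [-0.4918 -0.2107  0.6392  1.6056  0.1252  1.7051 -0.4931]
```

View pics/w1.png

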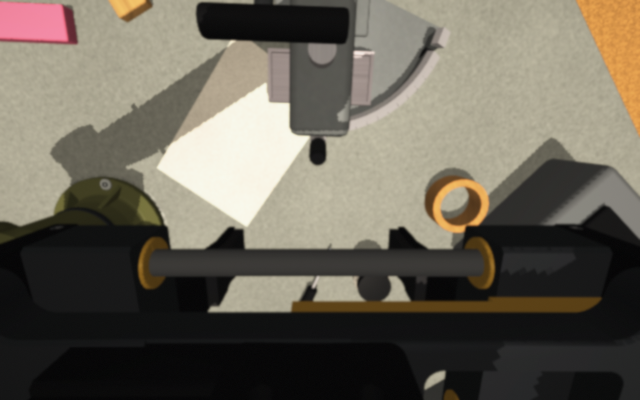

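The wrist view shows the knob at (318,151), the head front at about (320,133), the grip bar from (198,21) to (349,25), and the loading slot at (435,38). I'll refine the press pose from these.

```bash
python3 - <<'E'
from h import *
import pickle
o=pickle.load(open("w1.pkl","rb"));im=cv2.imread("pics/w1.png")
g=im.max(2)
m=(g<40).astype(np.uint8)
n,l,st,ce=cv2.connectedComponentsWithStats(m)
for i in range(1,n):
    if st[i,4]>100 and st[i,1]<180: print(st[i],ce[i])
print(plane("wrist",[(318,151)],.125,o), plane("wrist",[(435,38)],.065,o))
P=np.array([.5876,.0712,.9173])
def W(p,x,y,z): return [p[0]+np.cos(p[2])*x-np.sin(p[2])*y,p[1]+np.sin(p[2])*x+np.cos(p[2])*y,z]
c,s=np.cos(np.pi+1.2)*.202,np.sin(np.pi+1.2)*.202
pts=[(-.235,0,.12),(-.21,-.035,.234),(-.21,.035,.234),(-.12,-.02,.305),(-.12,.1,.305),(c,s,.067),(-.246,0,.139),(-.224,0,.101)]
print(proj("wrist",[W(P,*p) for p in pts],o))
E
```

```text
[ 197    0  152   44 5329] [273.5605  22.465 ]
[311 139  14  25 306] [317.5327 150.902 ]
[[ 0.4445 -0.1226  0.125 ]] [[ 0.6947 -0.0968  0.065 ]]
[[315.2857 146.8252]
 [346.0957 130.9567]
 [284.1616 130.4116]
 [340.3136  17.2576]
 [192.2382  15.7228]
 [435.8886  41.1035]
 [315.1854 155.1758]
 [315.3791 139.0463]]
```

```bash
python3 - <<'E'
from h import *
import pickle
from scipy.optimize import least_squares
o=pickle.load(open("w1.pkl","rb"))
def W(p,x,y,z): return [p[0]+np.cos(p[2])*x-np.sin(p[2])*y,p[1]+np.sin(p[2])*x+np.cos(p[2])*y,z]
c,s=np.cos(np.pi+1.2)*.202,np.sin(np.pi+1.2)*.202
D=[("wrist",(-.257,0,.1325),(317.5,163.5)),("wrist",(-.21,0,.234),(320,133)),("wrist",(-.12,.04,.305),(273.5,22.3)),("wrist",(c,s,.067),(435,38)),
("top",(-.21,0,.234),(365.9,189.7)),("top",(-.12,.04,.305),(336.7,173.7)),("top",(-.237,0,.125),(374.3,200.3)),("top",(c,s,.067),(362,121.5))]
def f(p): return np.concatenate([(proj(n,[W(p,*x)],o)[0]-np.array(u))*(1 if n=="wrist" else 1.5) for n,x,u in D])
for loss in("linear","soft_l1"):
    r=least_squares(f,[.5876,.0712,.9173],loss=loss);print(r.x);print(r.fun.reshape(-1,2))
p=r.x;np.savetxt("press.txt",p)
b=lambda a,R:p[:2]+R*np.array([np.cos(p[2]+np.pi+a),np.sin(p[2]+np.pi+a)])
print("yaw",np.degrees(p[2]),[b(0,x) for x in(.235,.25,.257)])
E
```

```text
[0.5863 0.0694 0.9375]
[[ 1.087   0.078 ]
 [-1.0941 -0.3025]
 [-3.9693 -1.5497]
 [ 1.9561  1.9817]
 [ 7.5133 -3.4579]
 [-2.314   1.6264]
 [ 0.0266 -1.6577]
 [ 0.8971 -1.2132]]
[0.5847 0.07   0.9457]
[[ 1.3956  0.386 ]
 [-1.0246  0.1266]
 [-4.7383 -0.42  ]
 [ 1.342   1.2271]
 [ 7.7601 -3.3365]
 [-2.1477  2.2304]
 [ 0.3208 -1.641 ]
 [ 0.1584 -1.1018]]
yaw 54.186580574197556 [array([ 0.4472, -0.1206]), array([ 0.4384, -0.1327]), array([ 0.4343, -0.1384])]
```

```bash
python3 go.py 0.436 -0.138 0.26 53.9
```

```text
now [ 0.4224 -0.1474  0.4195] yaw 53.1 t 2.27 F [-0.1299  0.2614 -0.5029] q [-0.4925 -0.2101  0.6381  1.6056  0.1253  1.7051 -0.493 ]
shift [0.0156 0.0053 0.1595] turn -0.015
```

```bash
python3 -m inch '[[0.005,0.002,0.05,-0.015],[0.01,0.004,0.1,-0.015],[0.015,0.005,0.14,-0.015],[0.015,0.005,0.16,-0.015],[0.015,0.005,0.16,-0.015]]'; python3 - <<'E'
from h import *
o=arm.get_obs();im=optics.snapshot("wrist")[:,:,::-1].copy();cv2.imwrite("pics/w2.png",im)
m=(im.max(2)<40).astype(np.uint8)
n,l,st,ce=cv2.connectedComponentsWithStats(m)
for i in range(1,n):
    if st[i,4]>100 and st[i,1]<230: print(st[i],ce[i],plane("wrist",[ce[i],(ce[i][0],st[i,1]+st[i,3])],.13,o))
E
python3 go.py 0.4373 -0.134 0.128 53.9
```

```text
time_s: 2.9
ee_pos: [0.4345, -0.1381, 0.2581]
orientation: [-0.001, 0.891, 0.454, -0.002]
ft_force: [0.0, 0.4, 0.7]
opening: 0.997
grasp_force: 0.0
[465  25  16  17 127] [472.5512  32.315 ] [[ 0.6289 -0.0978  0.13  ]
 [ 0.6254 -0.1045  0.13  ]]
[303 167  25  33 694] [314.9597 182.3818] [[ 0.4423 -0.1243  0.13  ]
 [ 0.4318 -0.1387  0.13  ]]
[    0   217   640   183 78847] [302.3107 326.6169] [[ 0.3342 -0.249   0.13  ]
 [ 0.2726 -0.3319  0.13  ]]
[207 228  37  23 529] [228.9149 241.6862] [[ 0.3337 -0.1225  0.13  ]
 [ 0.3269 -0.1305  0.13  ]]
[389 228  38  23 552] [403.2681 241.4167] [[ 0.4797 -0.2277  0.13  ]
 [ 0.4741 -0.2368  0.13  ]]
now [ 0.4353 -0.1386  0.2595] yaw 53.9 t 2.95 F [-0.1126 -0.0581  0.587 ] q [-0.4898 -0.1647  0.6708  1.8889  0.1046  1.3845 -0.4746]
shift [ 0.005  -0.001   0.1315] turn 0.001
```

View pics/w2.png

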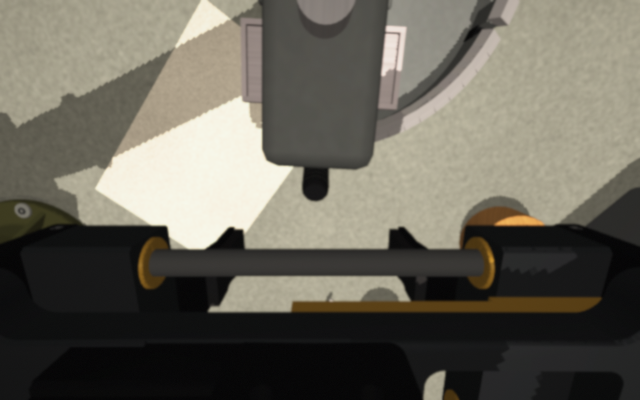

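The knob is at (315,182), centred between the fingers, and the head front is at row 165. Next I go straight down, keeping the body just outside the head.

```bash
python3 -m inch '[[0.002,-0.002,0.04,0],[0.002,-0.002,0.07,0],[0.002,-0.002,0.09,0],[0.002,-0.002,0.11,0],[0.002,-0.002,0.128,0]]';  python3 -m inch '[[0,0,0,0],[0,0,0,0]]'; python3 go.py 0.4373 -0.134 0.128 53.9
```

```text
time_s: 3.58
ee_pos: [0.4362, -0.1365, 0.1325]
orientation: [0.001, 0.891, 0.453, 0.001]
ft_force: [0.7, -0.2, 0.8]
opening: 1.0
grasp_force: 0.0
time_s: 3.82
ee_pos: [0.4359, -0.137, 0.1331]
orientation: [0.001, 0.892, 0.453, 0.001]
ft_force: [0.0, 0.1, -0.1]
opening: 0.998
grasp_force: 0.0
now [ 0.4359 -0.137   0.1331] yaw 53.8 t 3.83 F [ 0.0043  0.1013 -0.0757] q [-0.4825 -0.0405  0.724   2.0637  0.0297  1.1064 -0.4034]
shift [ 0.0032 -0.0007  0.0051] turn -0.001
```

```bash
python3 -m inch '[[0.003,0,0.003,0],[0.005,0,0.008,0],[0.005,0,0.008,0]]';  python3 -m inch '[[0,0,0,0],[0,0,0,0],[0,0,0,0],[0,0,0,0],[0,0,0,0]]' 1 40; python3 -m inch '[[0,0,0,0],[0,0,0,0]]'; python3 go.py 0.4373 -0.134 0.128 53.9
```

```text
time_s: 4.2
ee_pos: [0.4375, -0.1328, 0.1235]
orientation: [-0.0, 0.892, 0.453, -0.0]
ft_force: [0.5, -0.2, -0.4]
opening: 0.996
grasp_force: 0.0
time_s: 4.82
ee_pos: [0.4439, -0.1377, 0.1244]
orientation: [0.007, 0.893, 0.451, 0.005]
ft_force: [35.7, -18.6, -29.1]
opening: 0.522
grasp_force: 19.2
time_s: 5.08
ee_pos: [0.4376, -0.1351, 0.1239]
orientation: [0.001, 0.892, 0.451, -0.0]
ft_force: [-1.4, -6.0, 2.8]
opening: 0.291
grasp_force: 13.7
now [ 0.4376 -0.1351  0.1239] yaw 53.6 t 5.08 F [-1.4329 -5.9685  2.8065] q [-0.4844 -0.022   0.7258  2.0706  0.0188  1.087  -0.4019]
shift [ 0.0008 -0.0009 -0.0041] turn -0.004
```

```bash
python3 -m inch '[[0,0,0,0],[-0.003,0,-0.005,0],[-0.006,0,-0.01,0],[-0.009,0,-0.0155,0],[-0.009,0,-0.0155,0]]' 1 60; python3 - <<'E'
from h import *
o=arm.get_obs();print(o["ft_force"],o["ft_torque"],o["grasp_force"],o["opening"])
im=optics.snapshot("wrist")[:,:,::-1].copy();cv2.imwrite("pics/w3.png",im[60:360,120:520])
E
```

```text
time_s: 5.7
ee_pos: [0.4312, -0.1407, 0.1387]
orientation: [-0.0, 0.892, 0.452, -0.001]
ft_force: [-1.2, -2.2, -12.7]
opening: 0.271
grasp_force: 60.0
[ -1.1926  -2.2094 -12.6679] [-0.7982  0.2917 -0.1375] 59.99609717255968 0.27123783720611766
```

View pics/w3.png

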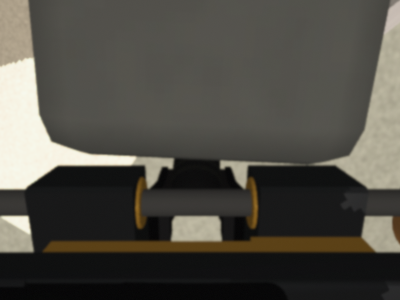

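```bash
python3 -m inch '[[0.0005,0.0157,0,-0.06],[0.0033,0.0416,0,-0.16],[0.0102,0.0721,0,-0.28],[0.0206,0.1016,0,-0.40],[0.0345,0.1297,0,-0.52]]'; python3 go.py 0.4373 -0.134 0.128 53.9
```

```text
time_s: 6.38
ee_pos: [0.5558, -0.1934, 0.1372]
orientation: [0.001, 0.745, 0.667, -0.004]
ft_force: [-1.8, -9.2, -16.0]
opening: 0.269
grasp_force: 60.0
now [ 0.5558 -0.1934  0.1372] yaw 83.7 t 6.38 F [ -1.8333  -9.1778 -15.9837] q [-0.3348  0.3165  0.7399  1.7531 -0.2228  1.1626  0.36  ]
shift [ 0.0461 -0.1243  0.0094] turn 0.520
```

```bash
python3 -m inch '[[0.0019,0.0312,0,-0.12],[0.0075,0.0620,0,-0.24],[0.0168,0.0919,0,-0.36],[0.0295,0.1205,0,-0.48],[0.0398,0.1386,0,-0.56]]';  python3 -m inch '[[0,0,0,0],[0,0,0,0]]'; python3 - <<'E'
from h import *
o=arm.get_obs();p=np.loadtxt("press.txt");d=o["ee_pos"][:2]-np.array([.5855,.0697]);r=R(o)
print(np.linalg.norm(d),np.degrees(np.arctan2(d[1],d[0])),"yaw",np.degrees(np.arctan2(r[1,0],r[0,0])),o["ft_force"])
im=optics.snapshot("top")[:,:,::-1].copy();s=optics.snapshot("scene")[:,:,::-1]
cv2.imwrite("pics/t3.png",np.hstack([cv2.resize(s[170:310,255:395],(400,400),interpolation=3),cv2.resize(im[90:230,270:410],(400,400),interpolation=3)]))
E
```

```text
time_s: 7.0
ee_pos: [0.7004, -0.1711, 0.1361]
orientation: [0.002, 0.532, 0.847, -0.004]
ft_force: [3.7, -13.7, -19.2]
opening: 0.271
grasp_force: 59.9
time_s: 7.25
ee_pos: [0.6999, -0.1712, 0.1362]
orientation: [0.003, 0.533, 0.846, -0.004]
ft_force: [5.4, -12.5, -18.6]
opening: 0.274
grasp_force: 60.0
0.26668366677173605 -64.59045671407293 yaw 115.54293222123671 [  5.3597 -12.5367 -18.5823]
```

View pics/t3.png

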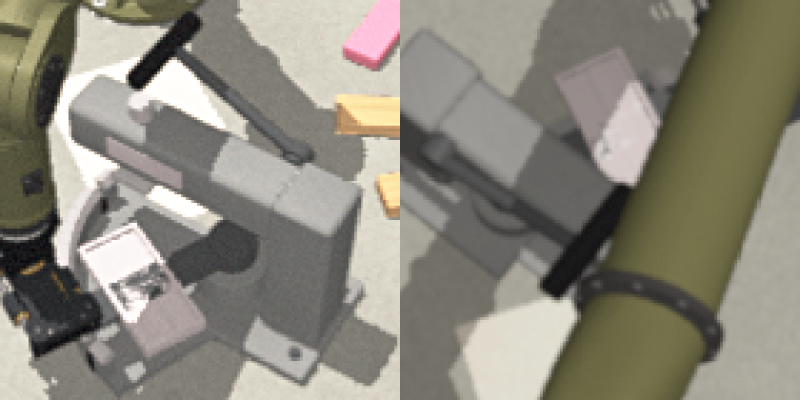

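The bed has swung to about 1.08 rad with the knob still held. I'll set the pin on the rim, loosen the fingers into a cage, and sweep slowly into the slot.

```bash
python3 -m inch '[[-0.002,0,0.002,0],[-0.002,0,0.005,0],[-0.002,0,0.005,0]]';python3 -m inch '[[0,0,0,0],[0,0,0,0],[0,0,0.005,0],[0,0,0.01,0],[0,0,0.01,0]]' 0.66; python3 -m inch '[[0,0.004,0,-0.015],[0,0.009,0,-0.035],[0.0005,0.014,0,-0.055],[0.001,0.019,0,-0.075],[0.001,0.024,0,-0.095]]';  python3 - <<'E'
from h import *
o=arm.get_obs();d=o["ee_pos"][:2]-np.array([.5855,.0697])
print(np.linalg.norm(d),np.degrees(np.arctan2(d[1],d[0])),o["ft_force"])
E
```

```text
time_s: 7.72
ee_pos: [0.7007, -0.1699, 0.1343]
orientation: [0.001, 0.532, 0.846, -0.002]
ft_force: [-1.3, -5.9, -5.7]
opening: 0.269
grasp_force: 60.0
time_s: 8.35
ee_pos: [0.7007, -0.1658, 0.1237]
orientation: [-0.0, 0.532, 0.847, 0.0]
ft_force: [-1.4, -0.5, -0.9]
opening: 0.336
grasp_force: 0.6
time_s: 8.98
ee_pos: [0.7218, -0.1548, 0.1244]
orientation: [-0.0, 0.491, 0.871, 0.0]
ft_force: [-5.4, -0.8, 1.6]
opening: 0.339
grasp_force: 2.3
0.262631377354191 -58.72410611901159 [-5.3757 -0.8396  1.5811]
```

```bash
for i in 1 2; do python3 -m inch '[[0,0.002,0,-0.008],[0,0.004,0,-0.015],[0,0.006,0,-0.023],[0,0.008,0,-0.03],[0,0.008,0,-0.03]]'; done; python3 - <<'E'
from h import *
o=arm.get_obs();d=o["ee_pos"][:2]-np.array([.5855,.0697])
print(np.linalg.norm(d),np.degrees(np.arctan2(d[1],d[0])),o["ft_force"])
im=optics.snapshot("wrist")[:,:,::-1];s=optics.snapshot("scene")[:,:,::-1]
cv2.imwrite("pics/t4.png",np.hstack([cv2.resize(s[200:310,255:365],(400,400),interpolation=3),im[0:400,120:520]]))
E
```

```text
time_s: 9.6
ee_pos: [0.724, -0.1542, 0.1237]
orientation: [-0.004, 0.48, 0.878, -0.003]
ft_force: [-12.4, -2.0, 4.3]
opening: 0.339
grasp_force: 5.1
time_s: 10.22
ee_pos: [0.7265, -0.153, 0.1234]
orientation: [-0.007, 0.468, 0.884, -0.006]
ft_force: [-22.4, -4.3, 7.6]
opening: 0.341
grasp_force: 9.4
0.26353385855578615 -57.66048061927952 [-22.3782  -4.2551   7.6444]
```

View pics/t4.png

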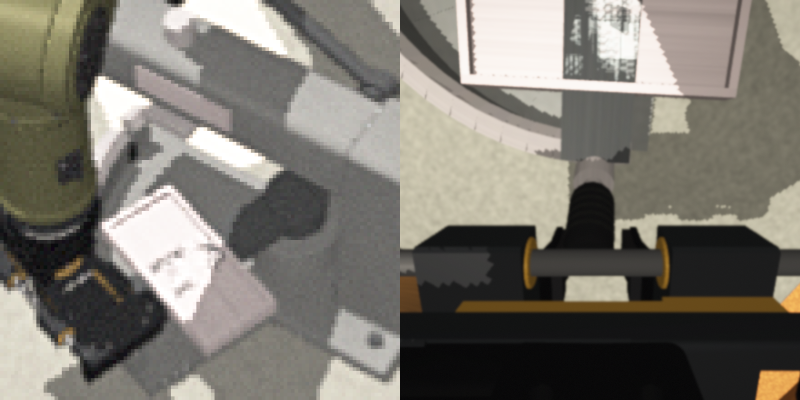

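```bash
python3 -m inch '[[0,-0.008,0,0.04],[0,-0.014,0,0.09],[0,-0.014,0,0.09]]'; python3 -m inch '[[0,0,0,0],[0,0,0,0],[-0.003,0,-0.03,0],[-0.005,0,-0.08,0],[-0.005,0,-0.13,0]]' 0; python3 -m inch '[[0.01,0,-0.04,0],[0.02,0,-0.08,0],[0.02,0,-0.08,0]]'; python3 - <<'E'
from h import *
import pickle
o=arm.get_obs();pickle.dump(o,open("w5.pkl","wb"))
im=optics.snapshot("wrist")[:,:,::-1];cv2.imwrite("pics/w5.png",im)
m=(im.max(2)<40).astype(np.uint8)
n,l,st,ce=cv2.connectedComponentsWithStats(m)
for i in range(1,n):
    if st[i,4]>100 and st[i,1]<230: print(st[i],ce[i],plane("wrist",[ce[i],(ce[i][0],st[i,1]+st[i,3])],.13,o)[:,:2])
E
python3 go.py 0.5 0.1 .42 90
```

```text
time_s: 10.7
ee_pos: [0.7227, -0.1563, 0.1238]
orientation: [-0.001, 0.505, 0.863, -0.001]
ft_force: [-2.9, -2.1, -1.3]
opening: 0.34
grasp_force: 2.5
time_s: 11.32
ee_pos: [0.7273, -0.1579, 0.2562]
orientation: [0.001, 0.504, 0.864, 0.001]
ft_force: [0.6, -0.1, 0.5]
opening: 0.825
grasp_force: 0.0
time_s: 11.7
ee_pos: [0.7187, -0.1402, 0.34]
orientation: [0.004, 0.503, 0.864, 0.003]
ft_force: [-0.8, 0.3, -0.1]
opening: 0.994
grasp_force: 0.0
[286   0  40  10 132] [305.7045   4.6136] [[0.6124 0.0265]
 [0.6149 0.022 ]]
[299 164  18  32 474] [307.8502 179.7405] [[ 0.7092 -0.1412]
 [ 0.7195 -0.1597]]
[   0  188   51   40 1624] [ 24.282  207.6219] [[ 0.4115 -0.3523]
 [ 0.4191 -0.3797]]
[    0   225   640   175 78394] [325.3277 327.6993] [[ 0.8383 -0.3192]
 [ 0.9049 -0.4337]]
[208 228  36  22 528] [229.1705 240.7045] [[ 0.6583 -0.265 ]
 [ 0.6641 -0.2771]]
[389 228  36  22 498] [402.3414 240.8956] [[ 0.86   -0.1511]
 [ 0.8674 -0.1621]]
now [ 0.7179 -0.1406  0.3371] yaw 119.6 t 11.75 F [-0.5712 -0.3165 -0.5818] q [-0.186   0.5229  0.5841  1.0535 -0.2818  1.6315  0.8307]
shift [ 0.3166 -0.0704 -0.0842] turn 0.516
```

View pics/w5.png

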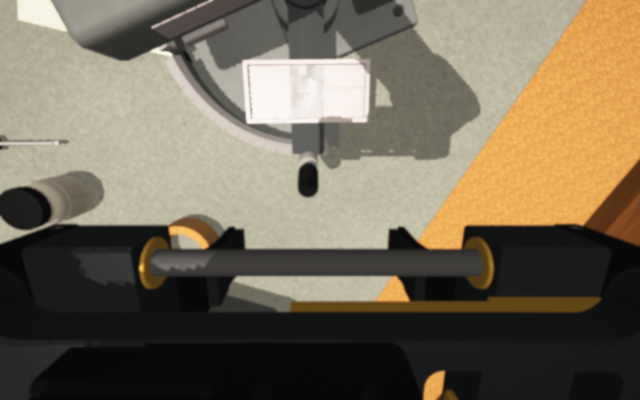

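The wrist view shows the nest tray with corners near (248,60), (370,60), (366,122) and (247,122), clear of the head, and the knob at (308,180). I'll measure the tray and check the bed's radial line.

```bash
python3 - <<'E'
from h import *
import pickle
o=pickle.load(open("w5.pkl","rb"));im=cv2.imread("pics/w5.png")
b=im.astype(int);m=((b[:,:,2]-b[:,:,1]>4)&(b.min(2)>110)&(b[:,:,2]-b[:,:,0]<45)).astype(np.uint8)
m[:50]=0;m[130:]=0;m[:,:236]=0;m[:,380:]=0
m=cv2.morphologyEx(m,cv2.MORPH_OPEN,np.ones((3,3)))
c=max(cv2.findContours(m,0,2)[0],key=cv2.contourArea)
pts=plane("wrist",c.reshape(-1,2)+0.0,.094,o)[:,:2]
r=cv2.minAreaRect((pts*1000).astype(np.float32));print("nest rect mm",r, cv2.boundingRect(c))
bx=cv2.boxPoints(r);e=max([bx[1]-bx[0],bx[2]-bx[1]],key=np.linalg.norm);print("long axis deg",np.degrees(np.arctan2(e[1],e[0])))
k=plane("wrist",[(307.9,195.5)],.1325,o)[0,:2]*1000
n=np.array(r[0]);u=k-n;print("knob edge",k,"nest->edge",np.linalg.norm(u),np.degrees(np.arctan2(u[1],u[0])), "pivot est",n-u/np.linalg.norm(u)*125)
E
```

```text
nest rect mm ((654.408447265625, -47.626800537109375), (162.90420532226562, 85.0542984008789), 32.487060546875) (241, 53, 130, 71)
long axis deg 32.487064
knob edge [ 719.0267 -158.5099] nest->edge 128.33774595297427 -59.76808604687047 pivot est [591.4708  60.3725]
```

```bash
python3 - <<'E'
from h import *
import pickle
o=pickle.load(open("w5.pkl","rb"));im=cv2.imread("pics/w5.png").astype(int)
for c in(265,350): print("col",c,[(r,*im[r,c]) for r in list(range(50,72))]);print([(r,*im[r,c]) for r in range(112,130)])
for r in(75,110): print("row",r,[(c,*im[r,c]) for c in range(238,256)]);print([(c,*im[r,c]) for c in range(360,376)])
E
```

```text
col 265 [(50, np.int64(94), np.int64(99), np.int64(100)), (51, np.int64(98), np.int64(105), np.int64(106)), (52, np.int64(117), np.int64(126), np.int64(127)), (53, np.int64(144), np.int64(155), np.int64(157)), (54, np.int64(160), np.int64(171), np.int64(174)), (55, np.int64(165), np.int64(177), np.int64(179)), (56, np.int64(166), np.int64(178), np.int64(180)), (57, np.int64(166), np.int64(177), np.int64(180)), (58, np.int64(169), np.int64(181), np.int64(185)), (59, np.int64(191), np.int64(201), np.int64(211)), (60, np.int64(224), np.int64(230), np.int64(239)), (61, np.int64(235), np.int64(240), np.int64(247)), (62, np.int64(236), np.int64(241), np.int64(248)), (63, np.int64(228), np.int64(233), np.int64(243)), (64, np.int64(204), np.int64(211), np.int64(228)), (65, np.int64(210), np.int64(218), np.int64(232)), (66, np.int64(231), np.int64(236), np.int64(245)), (67, np.int64(238), np.int64(242), np.int64(249)), (68, np.int64(239), np.int64(243), np.int64(250)), (69, np.int64(239), np.int64(243), np.int64(249)), (70, np.int64(239), np.int64(243), np.int64(249)), (71, np.int64(240), np.
[... 5847 characters left out ...]
p.int64(233), np.int64(243)), (363, np.int64(217), np.int64(224), np.int64(236)), (364, np.int64(218), np.int64(226), np.int64(237)), (365, np.int64(231), np.int64(236), np.int64(245)), (366, np.int64(236), np.int64(240), np.int64(248)), (367, np.int64(228), np.int64(233), np.int64(243)), (368, np.int64(190), np.int64(201), np.int64(216)), (369, np.int64(136), np.int64(149), np.int64(159)), (370, np.int64(105), np.int64(119), np.int64(124)), (371, np.int64(99), np.int64(113), np.int64(117)), (372, np.int64(98), np.int64(113), np.int64(116)), (373, np.int64(99), np.int64(114), np.int64(117)), (374, np.int64(99), np.int64(114), np.int64(117)), (375, np.int64(99), np.int64(113), np.int64(117))]
```

```bash
python3 - <<'E'
from h import *
import pickle
o=pickle.load(open("w5.pkl","rb"))
P=plane("wrist",[(265,59.3),(350,58.5),(265,122.9),(350,121.8),(242.8,75),(245,110),(369.3,75),(368.4,110)],.094,o)[:,:2]
t,b,l,r=[(P[i]+P[i+1])/2 for i in(0,2,4,6)]
a=lambda v:np.degrees(np.arctan2(v[1],v[0]))
print("angles long",a(P[1]-P[0]),a(P[3]-P[2]),"short",a(P[5]-P[4]),a(P[7]-P[6]))
u=np.array([np.cos(np.radians(-58)),np.sin(np.radians(-58))]);v=np.array([-u[1],u[0]])
print("sizes",(b-t)@u,(r-l)@v)
c=u*((t+b)@u/2)+v*((l+r)@v/2);print("nest",c)
for A in(-57.5,-58,-59): u=np.array([np.cos(np.radians(A)),np.sin(np.radians(A))]);print(A,"pivot",c-.125*u,"knob",c+.11*u)
E
```

```text
angles long 30.30597227201936 30.433868776211302 short -60.157844375649 -59.14442218183691
sizes 0.07656453598140991 0.16102741277539354
nest [ 0.6538 -0.0477]
-57.5 pivot [0.5867 0.0577] knob [ 0.7129 -0.1405]
-58 pivot [0.5876 0.0583] knob [ 0.7121 -0.141 ]
-59 pivot [0.5895 0.0595] knob [ 0.7105 -0.142 ]
```

```bash
python3 -m inch '[[0.03,-0.005,-0.045,0.1],[0.09,-0.02,-0.08,0.2],[0.15,-0.035,-0.09,0.3],[0.21,-0.05,-0.09,0.4],[0.27,-0.06,-0.09,0.5]]'; python3 go.py .36 .34 .36 79.9
```

```text
time_s: 12.38
ee_pos: [0.5338, 0.0612, 0.4234]
orientation: [-0.0, 0.703, 0.711, 0.0]
ft_force: [0.2, 0.1, 0.1]
opening: 1.002
grasp_force: 0.0
now [0.5338 0.0612 0.4234] yaw 90.6 t 12.38 F [0.2392 0.1304 0.1414] q [-0.7128  0.0492  0.5814  1.4103 -0.0278  1.6901 -0.1247]
shift [ 0.2805 -0.1708  0.0636] turn 0.187
```

```bash
python3 -m inch '[[0.052,-0.031,0,0.05],[0.104,-0.062,0,0.1],[0.156,-0.093,0,0.15],[0.208,-0.124,0.02,0.187],[0.26,-0.155,0.05,0.187]]';python3 -m inch '[[0,0,0,0],[0,0,0,0]]'; python3 - <<'E'
from h import *
o=arm.get_obs();im=optics.snapshot("wrist")[:,:,::-1];cv2.imwrite("pics/w6.png",im)
hsv=cv2.cvtColor(im,cv2.COLOR_BGR2HSV);m=cv2.inRange(hsv,(8,70,120),(28,255,255))
for c in cv2.findContours(m,0,2)[0]:
    if cv2.contourArea(c)<300: continue
    r=cv2.minAreaRect((plane("wrist",c.reshape(-1,2)+0.,.024,o)[:,:2]*1000).astype(np.float32))
    print(cv2.boundingRect(c),r)
E
python3 go.py .3555 .372 .15 79.9
```

```text
time_s: 13.0
ee_pos: [0.3782, 0.315, 0.3762]
orientation: [-0.0, 0.765, 0.644, 0.001]
ft_force: [1.4, 0.2, -0.1]
opening: 0.998
grasp_force: 0.0
time_s: 13.25
ee_pos: [0.3799, 0.3123, 0.3764]
orientation: [0.0, 0.766, 0.643, -0.0]
ft_force: [1.4, -0.1, 0.7]
opening: 1.0
grasp_force: 0.0
(280, 130, 34, 81) ((344.72735595703125, 311.9938659667969), (141.0453643798828, 57.53517532348633), 80.00481414794922)
(352, 124, 43, 60) ((480.4209899902344, 319.02838134765625), (58.81423568725586, 92.78533172607422), 4.946442604064941)
(625, 106, 15, 141) ((922.3388061523438, 192.13999938964844), (24.7121524810791, 257.8813781738281), 5.84171199798584)
now [0.3806 0.3118 0.377 ] yaw 79.9 t 13.30 F [ 0.0722 -1.0763 -0.4846] q [-1.0092 -0.0575  0.2558  1.5965  0.015   1.6005 -0.9288]
shift [ 0.055  -0.0353  0.227 ] turn 0.001
```

```bash
python3 -m inch '[[0.02,-0.015,0.05,0],[0.04,-0.03,0.1,0],[0.054,-0.0355,0.16,0],[0.054,-0.0355,0.22,0],[0.054,-0.0355,0.27,0]]';python3 -m inch '[[0,0,0,0],[0,0,0,0]]';python3 go.py .3551 .3711 .023 80
```

```text
time_s: 13.92
ee_pos: [0.3554, 0.3707, 0.1055]
orientation: [0.0, 0.767, 0.642, 0.0]
ft_force: [0.2, 0.5, 0.1]
opening: 1.0
grasp_force: 0.0
time_s: 14.18
ee_pos: [0.3561, 0.3725, 0.1094]
orientation: [-0.0, 0.766, 0.642, 0.002]
ft_force: [1.1, 0.7, 1.0]
opening: 0.998
grasp_force: 0.0
now [0.3561 0.3725 0.1094] yaw 79.9 t 14.18 F [1.1155 0.6574 1.0256] q [-1.0478  0.1358  0.2021  1.945  -0.0311  1.06   -1.0082]
shift [-0.0019 -0.0009  0.0864] turn -0.001
```

```bash
python3 -m inch '[[-0.002,-0.001,0.04,0],[-0.002,-0.001,0.07,0],[-0.002,-0.001,0.086,0],[-0.002,-0.001,0.086,0]]';python3 -m inch '[[0,0,0,0],[0,0,0,0],[0,0,0,0],[0,0,0,0],[0,0,0,0]]' 1 60;python3 -m inch '[[0,0,0,0],[0,0,-0.01,0],[0,0,-0.03,0],[0,0,-0.06,0],[0,0,-0.1,0]]';python3 go.py .3551 .3711 .45 30.5
```

```text
time_s: 14.68
ee_pos: [0.3535, 0.3706, 0.0219]
orientation: [-0.0, 0.766, 0.643, 0.001]
ft_force: [-0.1, -0.0, -0.3]
opening: 1.004
grasp_force: 0.0
time_s: 15.3
ee_pos: [0.3534, 0.3704, 0.0215]
orientation: [-0.0, 0.766, 0.643, 0.001]
ft_force: [0.7, -0.5, 3.0]
opening: 0.636
grasp_force: 59.9
time_s: 15.92
ee_pos: [0.3517, 0.3691, 0.1211]
orientation: [0.0, 0.766, 0.643, -0.002]
ft_force: [0.4, 0.2, -1.0]
opening: 0.64
grasp_force: 59.9
now [0.3517 0.3691 0.1211] yaw 80.0 t 15.93 F [ 0.4453  0.2043 -1.0435] q [-1.0524  0.1164  0.2032  1.9407 -0.0264  1.0904 -1.0122]
shift [ 0.0017  0.0025 -0.329 ] turn 0.865
```

```bash
python3 -m inch '[[0,0,-0.04,0.1],[0,0.01,-0.1,0.25],[0,0.02,-0.16,0.4],[0,0.03,-0.22,0.55],[0,0.05,-0.27,0.7]]';python3 go.py .7062 -.0204 .40 30.4
```

```text
time_s: 16.55
ee_pos: [0.4013, 0.3614, 0.3938]
orientation: [-0.001, 0.94, 0.34, 0.0]
ft_force: [1.5, 0.7, -2.4]
opening: 0.636
grasp_force: 59.9
now [0.4013 0.3614 0.3938] yaw 39.7 t 16.55 F [ 1.4894  0.6923 -2.411 ] q [-1.0379  0.0512  0.2703  1.4597 -0.0147  1.6314 -1.6461]
shift [-0.0097  0.4885 -0.0068] turn 0.163
```

```bash
python3 -m inch '[[0,0.05,-0.01,0.04],[-0.002,0.11,-0.02,0.08],[-0.004,0.17,-0.02,0.12],[-0.006,0.23,-0.02,0.163],[-0.007,0.29,-0.02,0.163]]';python3 -m inch '[[0.01,0.05,0,0],[0.02,0.1,0,0],[0.025,0.15,0,0],[0.025,0.17,0,0]]';python3 -m inch '[[0,0,0,0],[0,0,0,0]]'; python3 go.py .7062 -.0204 .25 30.4
```

```text
time_s: 17.18
ee_pos: [0.5831, 0.1331, 0.411]
orientation: [-0.0, 0.965, 0.264, -0.0]
ft_force: [0.7, 0.6, -1.5]
opening: 0.638
grasp_force: 59.9
time_s: 17.68
ee_pos: [0.6913, -0.0026, 0.4095]
orientation: [0.001, 0.965, 0.262, -0.002]
ft_force: [-0.1, 0.3, -1.4]
opening: 0.64
grasp_force: 59.9
time_s: 17.92
ee_pos: [0.6904, 0.0024, 0.411]
orientation: [-0.001, 0.964, 0.265, -0.0]
ft_force: [-1.0, -0.4, -1.1]
opening: 0.638
grasp_force: 59.9
now [0.6904 0.0024 0.411 ] yaw 30.7 t 17.93 F [-1.0469 -0.4053 -1.0999] q [-0.4109  0.4431  0.6092  1.0158 -0.2533  1.7499 -0.9297]
shift [0.002  0.028  0.1609] turn 0.005
```

```bash
python3 -m inch '[[0.001,0.01,0.04,0.005],[0.002,0.02,0.08,0.005],[0.002,0.028,0.12,0.005],[0.002,0.028,0.15,0.005],[0.002,0.028,0.16,0.005]]';python3 -m inch '[[0,0,0,0],[0,0,0,0]]'; python3 go.py .7062 -.0204 .13 30.4
```

```text
time_s: 18.55
ee_pos: [0.7054, -0.0196, 0.2491]
orientation: [-0.001, 0.965, 0.263, -0.001]
ft_force: [-0.3, 0.6, -1.1]
opening: 0.638
grasp_force: 59.9
time_s: 18.8
ee_pos: [0.7075, -0.0217, 0.2532]
orientation: [0.0, 0.965, 0.262, 0.001]
ft_force: [0.4, -0.5, -1.5]
opening: 0.637
grasp_force: 59.9
now [ 0.7075 -0.0217  0.2532] yaw 30.4 t 18.80 F [ 0.3941 -0.5159 -1.4795] q [-0.408   0.4813  0.5949  1.282  -0.265   1.4525 -0.8775]
shift [-0.0008 -0.002   0.1232] turn -0.001
```

```bash
python3 -m inch '[[0,-0.001,0.025,0],[0,-0.001,0.05,0],[0,-0.001,0.07,0],[0,-0.001,0.085,0],[0,-0.001,0.1,0]]';python3 -m inch '[[0,0,0,0],[0,0,0,0]]'; python3 go.py .7062 -.0204 .1095 30.4
```

```text
time_s: 19.42
ee_pos: [0.7068, -0.0214, 0.151]
orientation: [0.0, 0.965, 0.261, 0.001]
ft_force: [0.5, -0.2, -1.3]
opening: 0.639
grasp_force: 59.9
time_s: 19.68
ee_pos: [0.7068, -0.0214, 0.1518]
orientation: [0.0, 0.965, 0.261, 0.001]
ft_force: [0.9, 0.4, -1.0]
opening: 0.642
grasp_force: 59.9
now [ 0.7068 -0.0214  0.1518] yaw 30.3 t 19.68 F [ 0.9338  0.4009 -0.9807] q [-0.4073  0.5341  0.5727  1.4156 -0.2926  1.2757 -0.8556]
shift [-0.     -0.0012  0.0423] turn -0.002
```

```bash
python3 -m inch '[[0,-0.001,0.01,0],[0,-0.001,0.02,0],[0,-0.001,0.03,0],[0,-0.001,0.034,0],[0,-0.001,0.034,0]]';python3 -m inch '[[0,0,0.003,0],[0,0,0.006,0],[0,0,0.006,0]]'; python3 go.py .7062 -.0204 .1095 30.4
```

```text
time_s: 20.3
ee_pos: [0.7056, -0.0205, 0.1165]
orientation: [-0.0, 0.965, 0.261, -0.0]
ft_force: [-0.3, 0.2, -2.2]
opening: 0.639
grasp_force: 59.9
time_s: 20.68
ee_pos: [0.7056, -0.0204, 0.1108]
orientation: [-0.0, 0.965, 0.261, -0.0]
ft_force: [0.6, -0.2, -1.7]
opening: 0.636
grasp_force: 59.9
now [ 0.7056 -0.0204  0.1108] yaw 30.3 t 20.68 F [ 0.6209 -0.1914 -1.6785] q [-0.4033  0.5646  0.5603  1.4579 -0.3091  1.2081 -0.845 ]
shift [0.0005 0.0003 0.0013] turn -0.002
```

```bash
python3 -m inch '[[0,0,0.001,0],[0,0,0.002,0],[0,0,0.003,0],[0,0,0.003,0]]'; python3 go.py .7062 -.0204 .1095 30.4
```

```text
time_s: 21.18
ee_pos: [0.7061, -0.0204, 0.1096]
orientation: [-0.0, 0.965, 0.261, 0.001]
ft_force: [-2.5, 0.4, 5.4]
opening: 0.638
grasp_force: 59.9
now [ 0.7061 -0.0204  0.1096] yaw 30.3 t 21.18 F [-2.5321  0.3742  5.4473] q [-0.403   0.5655  0.5599  1.459  -0.3103  1.2049 -0.8441]
shift [0.0001 0.0001 0.0001] turn -0.002
```

```bash
python3 -m inch '[[0,0,0,0],[0,0,0,0],[0,0,0,0],[0,0,-0.005,0],[0,0,-0.02,0]]' 0.1;python3 -m inch '[[0,0,-0.05,0],[0,0,-0.1,0],[0,0,-0.16,0],[0,0,-0.22,0],[0,0,-0.27,0]]'; python3 go.py .745 -.10 .36 30.4
```

```text
time_s: 21.8
ee_pos: [0.7048, -0.02, 0.1273]
orientation: [-0.001, 0.965, 0.261, -0.001]
ft_force: [0.5, -0.9, -0.0]
opening: 0.904
grasp_force: 0.0
time_s: 22.42
ee_pos: [0.7055, -0.0205, 0.4021]
orientation: [0.0, 0.965, 0.261, 0.001]
ft_force: [1.2, -0.3, -0.0]
opening: 0.903
grasp_force: 0.0
now [ 0.7055 -0.0205  0.4021] yaw 30.3 t 22.43 F [ 1.2186 -0.3313 -0.0322] q [-0.3664  0.4777  0.6137  0.9895 -0.2727  1.7423 -0.8977]
shift [-0.0061  0.0885  0.0422] turn -0.002
```

```bash
python3 -m inch '[[0,0.02,0.01,-0.17],[-0.001,0.04,0.02,-0.34],[-0.002,0.06,0.03,-0.51],[-0.003,0.08,0.04,-0.68],[-0.004,0.1,0.045,-0.85]]' 0;python3 -m inch '[[0,0,0,-0.17],[0,0,0,-0.34],[0,0,0,-0.51],[0,0,0,-0.68],[0,0,0,-0.72]]';  python3 -m inch '[[0,0,0,0]]'; python3 go.py .718 -.14 .34 120.5; python3 - <<'E'
from h import *
o=arm.get_obs();im=optics.snapshot("wrist")[:,:,::-1];cv2.imwrite("pics/w7.png",im)
hsv=cv2.cvtColor(im,cv2.COLOR_BGR2HSV);m=cv2.inRange(hsv,(8,60,100),(28,255,255));m[200:]=0
for c in cv2.findContours(m,0,2)[0]:
    if cv2.contourArea(c)<300: continue
    r=cv2.minAreaRect((plane("wrist",c.reshape(-1,2)+0.,.112,o)[:,:2]*1000).astype(np.float32))
    print(cv2.boundingRect(c),r)
E
```

```text
time_s: 23.05
ee_pos: [0.7527, -0.1091, 0.3532]
orientation: [-0.0, 0.77, 0.638, -0.0]
ft_force: [-0.2, 1.1, 0.4]
opening: 1.005
grasp_force: 0.0
time_s: 23.68
ee_pos: [0.7526, -0.1088, 0.354]
orientation: [0.0, 0.497, 0.868, 0.0]
ft_force: [0.8, 0.3, -0.3]
opening: 1.002
grasp_force: 0.0
time_s: 23.8
ee_pos: [0.7526, -0.1088, 0.3539]
orientation: [0.0, 0.498, 0.867, 0.0]
ft_force: [0.3, -0.1, 0.3]
opening: 1.001
grasp_force: 0.0
now [ 0.7526 -0.1088  0.3539] yaw 120.2 t 23.80 F [ 0.2987 -0.1342  0.3066] q [-0.073   0.5783  0.3519  0.8911 -0.1913  1.6979  0.7281]
shift [-0.0095 -0.0456  0.0138] turn -0.005
(218, 80, 111, 47) ((655.7252197265625, -51.19184494018555), (139.73504638671875, 55.66877746582031), 31.047449111938477)
(423, 0, 217, 200) ((956.9324340820312, 118.47488403320312), (283.22320556640625, 242.62782287597656), 30.315698623657227)
```

Step 2 checks out: the blank lies flat, 4 mm off the nest centre radially and about 0 mm across. Next I grip the knob again.

```bash
python3 -m inch '[[-0.01,-0.02,0.02,0],[-0.02,-0.045,0.06,0],[-0.0215,-0.054,0.11,0],[-0.0215,-0.054,0.13,0],[-0.0215,-0.054,0.13,0]]';  python3 -m inch '[[0,0,0,0],[0,0,0,0]]'; python3 go.py .7168 -.1545 .125 120.5; python3 - <<'E'
from h import *
o=arm.get_obs();im=optics.snapshot("wrist")[:,:,::-1];cv2.imwrite("pics/w8.png",im)
m=(im.max(2)<40).astype(np.uint8)
n,l,st,ce=cv2.connectedComponentsWithStats(m)
for i in range(1,n):
    if st[i,4]>200 and 120<st[i,1]<225: print(st[i],ce[i],plane("wrist",[ce[i],(ce[i][0],st[i,1]+st[i,3])],.1325,o)[:,:2])
E
```

```text
time_s: 24.48
ee_pos: [0.717, -0.1534, 0.222]
orientation: [-0.001, 0.498, 0.867, -0.0]
ft_force: [1.0, -0.1, 1.3]
opening: 1.0
grasp_force: 0.0
time_s: 24.72
ee_pos: [0.7184, -0.1544, 0.2254]
orientation: [0.002, 0.498, 0.867, 0.001]
ft_force: [-0.1, -0.2, 1.1]
opening: 1.0
grasp_force: 0.0
now [ 0.7184 -0.1544  0.2254] yaw 120.3 t 24.73 F [-0.1201 -0.1973  1.1188] q [-0.0545  0.519   0.3526  1.2325 -0.1746  1.4156  0.8101]
shift [ 0.0009 -0.0017  0.1004] turn -0.004
[ 301  166   28   48 1105] [314.571  189.8534] [[ 0.709  -0.1408]
 [ 0.7199 -0.1595]]
```

```bash
python3 -m inch '[[0.001,-0.002,0.03,0],[0.001,-0.002,0.06,0],[0.001,-0.002,0.085,0],[0.001,-0.002,0.101,0],[0.001,-0.002,0.101,0]]';python3 -m inch '[[0,0,0,0],[0,0,0,0],[0,0,0,0],[0,0,0,0],[0,0,0,0]]' 1 60;python3 -m inch '[[0,0,0,0],[0,0,0,0],[0,0,0,0]]';python3 go.py .7168 -.1545 .125 120.5
```

```text
time_s: 25.4
ee_pos: [0.7143, -0.1545, 0.1212]
orientation: [-0.001, 0.498, 0.867, -0.0]
ft_force: [0.8, -1.1, 0.4]
opening: 1.0
grasp_force: 0.0
time_s: 26.02
ee_pos: [0.7148, -0.1547, 0.1221]
orientation: [0.0, 0.498, 0.867, 0.0]
ft_force: [-0.4, -0.5, -0.1]
opening: 0.514
grasp_force: 0.0
time_s: 26.4
ee_pos: [0.7148, -0.1547, 0.122]
orientation: [-0.0, 0.498, 0.867, 0.0]
ft_force: [0.1, -0.1, -0.5]
opening: 0.27
grasp_force: 60.0
now [ 0.7148 -0.1547  0.122 ] yaw 120.3 t 26.40 F [ 0.1427 -0.0579 -0.4888] q [-0.0526  0.5721  0.3373  1.364  -0.1909  1.2372  0.8253]
shift [-0.0008  0.0019 -0.003 ] turn -0.004
```

```bash
python3 -m inch '[[-0.003,0,-0.005,0],[-0.006,0,-0.01,0],[-0.009,0,-0.0155,0],[-0.009,0,-0.0155,0],[-0.009,0,-0.0155,0]]'; python3 -m inch '[[0.0002,-0.0103,0,0.04],[0.002,-0.0307,0,0.12],[0.0065,-0.0573,0,0.225],[0.0147,-0.0862,0,0.342],[0.0260,-0.1127,0,0.454]]';  python3 - <<'E'
from h import *
o=arm.get_obs();d=o["ee_pos"][:2]-np.array([.5904,.06])
print(np.linalg.norm(d),np.degrees(np.arctan2(d[1],d[0])),o["ft_force"])
E
```

```text
time_s: 27.02
ee_pos: [0.7188, -0.1621, 0.1367]
orientation: [-0.001, 0.498, 0.867, -0.0]
ft_force: [-2.4, 2.8, -9.8]
opening: 0.271
grasp_force: 60.0
time_s: 27.65
ee_pos: [0.6077, -0.196, 0.1379]
orientation: [-0.0, 0.682, 0.731, 0.001]
ft_force: [0.4, 5.6, -8.7]
opening: 0.274
grasp_force: 60.0
0.2565559202231631 -86.13562213789312 [ 0.3574  5.6194 -8.7126]
```

```bash
python3 -m inch '[[0.0016,-0.0287,0,0.112],[0.0067,-0.0582,0,0.229],[0.0152,-0.0870,0,0.346],[0.0271,-0.1146,0,0.463],[0.0378,-0.1341,0,0.55]]';  python3 -m inch '[[0,0,0,0],[0,0,0,0]]'; python3 - <<'E'
from h import *
o=arm.get_obs();d=o["ee_pos"][:2]-np.array([.5904,.06]);r=R(o)
print(np.linalg.norm(d),np.degrees(np.arctan2(d[1],d[0])),np.degrees(np.arctan2(r[1,0],r[0,0])),o["ft_force"])
E
```

```text
time_s: 28.28
ee_pos: [0.4724, -0.1675, 0.1387]
orientation: [-0.0, 0.855, 0.519, 0.003]
ft_force: [3.5, 6.7, -7.8]
opening: 0.271
grasp_force: 60.0
time_s: 28.52
ee_pos: [0.4731, -0.1679, 0.1389]
orientation: [0.0, 0.854, 0.52, 0.003]
ft_force: [1.8, 5.5, -8.4]
opening: 0.271
grasp_force: 60.0
0.25630532247544396 -117.23156699453153 62.669504126289794 [ 1.8299  5.5173 -8.3661]
```

```bash
python3 -m inch '[[0.001,0,0.002,0],[0.0015,0,0.005,0],[0.0015,0,0.005,0]]';python3 -m inch '[[0,0,0,0],[0,0,0,0],[0,0,0.005,0],[0,0,0.01,0],[0,0,0.01,0]]' 0.66; python3 -m inch '[[0,-0.004,0,0.016],[0,-0.010,0,0.04],[0.0005,-0.016,0,0.063],[0.001,-0.022,0,0.086],[0.0015,-0.027,0,0.105]]';  python3 - <<'E'
from h import *
o=arm.get_obs();d=o["ee_pos"][:2]-np.array([.5904,.06])
print(np.linalg.norm(d),np.degrees(np.arctan2(d[1],d[0])),o["ft_force"])
E
```

```text
time_s: 28.9
ee_pos: [0.4748, -0.1658, 0.1341]
orientation: [0.0, 0.854, 0.52, 0.003]
ft_force: [2.2, 7.6, -5.5]
opening: 0.272
grasp_force: 60.0
time_s: 29.52
ee_pos: [0.4726, -0.1679, 0.122]
orientation: [-0.0, 0.854, 0.52, -0.0]
ft_force: [0.1, -0.8, 0.9]
opening: 0.339
grasp_force: 0.0
time_s: 30.15
ee_pos: [0.4503, -0.1547, 0.1233]
orientation: [0.001, 0.88, 0.474, 0.001]
ft_force: [5.1, -4.8, 0.8]
opening: 0.341
grasp_force: 3.0
0.256416167110133 -123.13119384395836 [ 5.13   -4.7695  0.7892]
```

```bash
python3 -m inch '[[0,-0.004,0,0.016],[0,-0.008,0,0.031],[0.0003,-0.012,0,0.047],[0.0005,-0.016,0,0.062],[0.0008,-0.02,0,0.078]]';python3 -m inch '[[0,-0.002,0,0.008],[0,-0.004,0,0.016],[0,-0.006,0,0.024],[0,-0.008,0,0.024],[0,-0.008,0,0.024]]';  python3 - <<'E'
from h import *
o=arm.get_obs();d=o["ee_pos"][:2]-np.array([.5904,.06])
print(np.linalg.norm(d),np.degrees(np.arctan2(d[1],d[0])),o["ft_force"])
E
```

```text
time_s: 30.78
ee_pos: [0.4327, -0.142, 0.1227]
orientation: [-0.001, 0.898, 0.44, -0.0]
ft_force: [-0.8, -0.1, -0.2]
opening: 0.341
grasp_force: 0.0
time_s: 31.4
ee_pos: [0.4269, -0.1373, 0.1225]
orientation: [-0.0, 0.903, 0.43, -0.0]
ft_force: [-0.8, -0.3, -1.0]
opening: 0.34
grasp_force: 0.0
0.2562389950822568 -129.6464737469084 [-0.8233 -0.3461 -1.017 ]
```

```bash
python3 -m inch '[[-0.003,0,0,0],[-0.003,0,-0.02,0],[-0.003,0,-0.06,0],[-0.003,0,-0.1,0],[-0.003,0,-0.12,0]]' 0;  python3 -m inch '[[0,0,-0.02,0],[0,0,-0.02,0]]'; python3 - <<'E'
from h import *
o=arm.get_obs();im=optics.snapshot("wrist")[:,:,::-1];s=optics.snapshot("scene")[:,:,::-1]
cv2.imwrite("pics/w9.png",np.hstack([cv2.resize(s[180:290,255:365],(400,400),interpolation=3),im[:,120:520]]))
m=(im.max(2)<40).astype(np.uint8)
n,l,st,ce=cv2.connectedComponentsWithStats(m)
print(o["ee_pos"])
for i in range(1,n):
    if st[i,4]>100 and 60<st[i,1]<225: print(st[i],ce[i],plane("wrist",[ce[i],(ce[i][0],st[i,1]+st[i,3])],.1325,o)[:,:2])
P=np.array([.5904,.06]);u=np.array([np.cos(np.radians(-128.25)),np.sin(np.radians(-128.25))])
print(P+.257*u)
E
```

```text
time_s: 32.02
ee_pos: [0.4259, -0.1403, 0.2449]
orientation: [0.001, 0.903, 0.429, 0.001]
ft_force: [0.6, 0.1, 0.3]
opening: 0.824
grasp_force: 0.0
time_s: 32.28
ee_pos: [0.426, -0.1403, 0.2638]
orientation: [0.001, 0.903, 0.429, 0.001]
ft_force: [-0.5, -0.2, -0.6]
opening: 0.978
grasp_force: 0.0
[ 0.426  -0.1403  0.2638]
[306 156  24  36 762] [317.168  172.9344] [[ 0.4427 -0.1215]
 [ 0.4306 -0.1364]]
[    0   222   640   178 78946] [302.1788 326.3672] [[ 0.3195 -0.2466]
 [ 0.253  -0.3266]]
[ 0.4313 -0.1418]
```

View pics/w9.png

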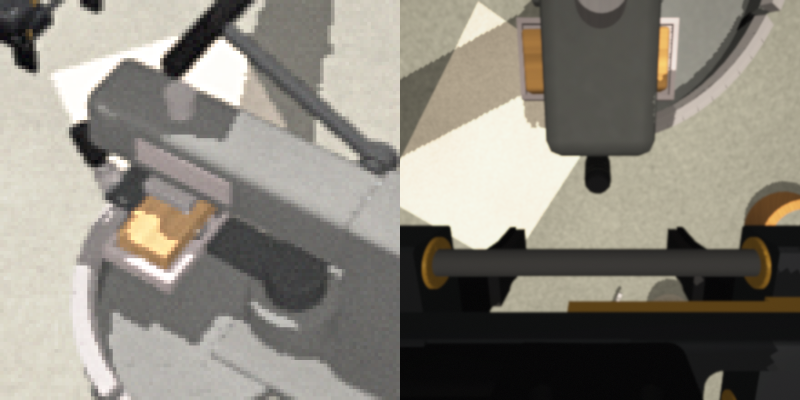

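Both views show the bed under the head with the blank in its nest. The knob, at (317,173), is within about 2 mm of its starting place, so the pin is in. Next is the handle.

```bash
python3 -m inch '[[0,0,-0.04,0],[0,0,-0.09,0],[0,0,-0.13,0],[0,0,-0.13,0]]' 1 30; python3 go.py .4856 -.008 .365 51.8
```

```text
time_s: 32.88
ee_pos: [0.4262, -0.1402, 0.3943]
orientation: [0.001, 0.903, 0.429, 0.002]
ft_force: [0.8, -0.6, -0.9]
opening: 0.631
grasp_force: 0.0
now [ 0.4262 -0.1402  0.3943] yaw 50.9 t 32.88 F [ 0.7555 -0.5716 -0.9213] q [-0.2872 -0.182   0.465   1.655   0.0813  1.6456 -0.5057]
shift [ 0.14   -0.0375  0.0295] turn -0.017
```

```bash
python3 -m inch '[[0.04,-0.01,0,-0.017],[0.08,-0.02,0,-0.017],[0.12,-0.032,0,-0.017],[0.14,-0.0375,0.01,-0.017],[0.14,-0.0375,0.025,-0.017]]'; python3 -m inch '[[0,0,0,0],[0,0,0,0]]'; python3 go.py .4856 -.008 .332 51.8
```

```text
time_s: 33.5
ee_pos: [0.4843, -0.007, 0.3652]
orientation: [-0.0, 0.899, 0.438, -0.001]
ft_force: [0.1, 0.2, 0.7]
opening: 0.063
grasp_force: 0.0
time_s: 33.75
ee_pos: [0.4841, -0.0094, 0.3677]
orientation: [0.0, 0.9, 0.436, 0.0]
ft_force: [0.2, -0.4, 0.1]
opening: 0.005
grasp_force: 0.0
now [ 0.4841 -0.0094  0.3677] yaw 51.7 t 33.75 F [ 0.1957 -0.4472  0.0513] q [-0.3891 -0.0804  0.3307  1.6335  0.026   1.5838 -0.7277]
shift [0.002  0.0004 0.0357] turn -0.002
```

```bash
python3 -m inch '[[0.001,0,0.02,0],[0.001,0,0.036,0],[-0.003,0,0.046,0],[-0.007,0,0.056,0],[-0.009,0,0.064,0]]'; python3 -m inch '[[-0.002,0,0.005,0],[-0.003,0,0.01,0],[-0.005,0,0.015,0],[-0.006,0,0.02,0],[-0.006,0,0.022,0]]'
```

```text
time_s: 34.38
ee_pos: [0.4786, -0.0157, 0.3035]
orientation: [0.0, 0.9, 0.437, 0.0]
ft_force: [-1.3, -2.9, 4.0]
opening: 0.004
grasp_force: 1.9
time_s: 35.0
ee_pos: [0.4752, -0.0197, 0.2813]
orientation: [0.0, 0.899, 0.437, -0.0]
ft_force: [-0.6, -2.9, 5.0]
opening: 0.004
grasp_force: 2.1
```

```bash
python3 -m inch '[[0,0,0.002,0],[-0.001,0,0.004,0],[-0.001,0,0.006,0],[-0.001,0,0.006,0]]'
```

```text
time_s: 35.5
ee_pos: [0.4752, -0.0199, 0.2803]
orientation: [0.0, 0.899, 0.437, 0.002]
ft_force: [-7.9, -3.0, 24.5]
opening: 0.001
grasp_force: 12.5
```

```bash
python3 -m inch '[[0,0,0,0],[0,0,0,0],[0,0,0,0]]'; python3 -m inch '[[0.001,0,-0.006,0],[0.004,0,-0.015,0],[0.007,0,-0.025,0],[0.01,0,-0.035,0],[0.013,0,-0.045,0]]';python3 -m inch '[[0.003,0,-0.012,0],[0.004,0,-0.03,0],[0.004,0,-0.06,0],[0.004,0,-0.1,0],[0.004,0,-0.11,0]]'; python3 -m inch '[[0,0,0,0],[0,0,0,0],[0,0,0,0],[0,0,0,0]]'; python3 - <<'E'
from h import *
s=optics.snapshot("scene")[:,:,::-1].astype(int);s0=cv2.imread("pics/scene.png").astype(int)
sub=lambda a:a[170:205,290:330]
for a in(s0,s):
    ys,xs=np.nonzero(sub(a).max(2)<45);print("grip",xs.mean()+290,ys.mean()+170,len(xs))
o=arm.get_obs();im=optics.snapshot("wrist")[:,:,::-1];n,l,st,ce=cv2.connectedComponentsWithStats((im.max(2)<40).astype(np.uint8))
print(o["ee_pos"],o["ft_force"])
for i in range(1,n):
    if st[i,4]>100 and st[i,1]<225: print(st[i],ce[i],plane("wrist",[ce[i]],.305,o)[0])
hsv=cv2.cvtColor(im,cv2.COLOR_BGR2HSV);m=cv2.inRange(hsv,(8,60,100),(28,255,255))
E
```

```text
time_s: 35.88
ee_pos: [0.4752, -0.0199, 0.2803]
orientation: [0.0, 0.899, 0.437, 0.002]
ft_force: [-8.8, -1.6, 25.4]
opening: 0.004
grasp_force: 12.5
time_s: 36.5
ee_pos: [0.483, -0.0086, 0.3209]
orientation: [-0.001, 0.899, 0.438, 0.0]
ft_force: [0.9, 0.6, 1.3]
opening: 0.004
grasp_force: 0.5
time_s: 37.12
ee_pos: [0.4857, -0.0069, 0.4338]
orientation: [0.001, 0.899, 0.437, 0.002]
ft_force: [0.5, -0.3, -0.2]
opening: 0.001
grasp_force: 0.0
time_s: 37.62
ee_pos: [0.4848, -0.0068, 0.4299]
orientation: [-0.0, 0.899, 0.437, -0.001]
ft_force: [-0.1, 0.7, 0.0]
opening: 0.003
grasp_force: 0.0
grip 312.2021857923497 187.24043715846994 183
grip 312.07471264367814 187.45977011494253 174
[ 0.4849 -0.0068  0.43  ] [-0.1997 -0.7435 -0.3021]
[ 257  188  122   14 1208] [321.5977 193.7384] [ 0.4921 -0.0058  0.305 ]
[258 206 119   6 518] [318.8012 208.6023] [ 0.4807 -0.016   0.305 ]
```

The handle is back up. One last check: compare the knob area in the fixed scene camera with how it looked at the start.

```bash
python3 - <<'E'
from h import *
s=optics.snapshot("scene")[:,:,::-1];s0=cv2.imread("pics/scene.png")
for a in(s0,s):
    ys,xs=np.nonzero(a[208:232,268:292].max(2)<55);print(xs.mean()+268,ys.mean()+208,len(xs),xs.min()+268,ys.min()+208,ys.max()+208)
print(proj("scene",[[.4449,-.1245,.12],[.4412,-.1292,.1304]]))
E
```

```text
278.6666666666667 219.88235294117646 51 275 214 225
278.7551020408163 219.85714285714286 49 275 214 225
[[278.3599 219.0288]
 [276.7715 216.3762]]
```

The knob is at the same pixels as at the start, so the pin is fully in under the head.

```bash
python3 -c "
from bench import job
print(job.finish_job())"
```

```text
the job is handed in; nothing more can be done
None
```

I've handed the job in: the bed is pinned back under the head with the long blank flat in its nest, and the handle is back up after pressing on the blank with about 25 N at the grip. The run took about 38 s of the 72 s allowed; the hand-in gave no verdict.

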